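Wedge up a leaded glass panel from its layup board

TASK

Pick up the tapered wooden wedge by its thick end and, keeping it flat on the layup board, push it thin end first under the middle of the leaded glass panel's edge that faces the open part of the board, square to that edge, until that whole edge has just come up off the two battens, by a few millimetres (about 5 mm, and under 9 mm). The far edge must stay down on the battens against the fence, and the gripper must not touch the panel. Finish while still gripping the wedge and holding it in place with the panel resting on it; leave the other things on the bench where they are.

Things in the scene. Friction and masses are not known exactly. Their poses are not given: they have to be found in the camera images.
- board: fixed plywood layup board on the bench, 360 mm (x) by 250 mm (y), 12 mm thick; origin at the centre of its underside, z up. Its -x half, nearer the robot, is open and flat. On the +x half two battens, 15 mm wide, 10 mm high, tops at z = 22 mm, run from x = -7.5 to 157 mm at y = +82 and -82 mm, clear between; fence strip across the far end, face at x = 160 mm, top at z = 36 mm
- panel: loose leaded glass panel, metal rim, 180 mm (x) by 200 mm (y), 10 mm thick, 0.5 to 0.95 kg; origin at the centre of its underside, x to the fence, z up. Lies flat on the battens, leaving a 10 mm high gap above the board; far edge 1.5 mm short of the fence. The wedge goes under its near edge (x = -90 mm), which then rides up the slope while the panel tips about its far edge
- edge_left (a point): left (+y) corner of the panel's near edge, on the underside; at rest 22 mm above the board's underside, and this height grows by the lift
- edge_right (a point): right (-y) corner of the panel's near edge, on the underside; likewise
- wedge: loose plain wooden wedge, 60 g, 150 mm (x) by 30 mm wide (y), flat underneath; the top slopes evenly from 27 mm high at the thick end (-x) to 4 mm at the blunt thin end (+x); origin at the centre of its underside. Starts flat on the bench, left or right of the board, thin end roughly away from the robot
- wedge_tip (a point): middle of the lower edge of the wedge's thin end (x = +75 mm)
- wedge_tail (a point): point on the wedge's underside 20 mm from the thick end (x = -55 mm), where it is about 24 mm high: a good place to grip it across its 30 mm width
- block: bystander: flat wooden block of the same wood, 150 x 30 x 22 mm, not tapered, on the other side of the board; origin at the centre of its underside
- flux_jar: bystander: small jar with a black lid, diameter 52 mm, 65 mm high; origin under its centre
- brush: bystander: small brush lying on the bench, handle to its -x; origin under its middle
There are look-alikes about, which are no part of the job. Leave any green, orange or purple look-alike of the wedge alone.

How it is judged:
By the outcome, as a careful person would: the job done as asked, in the order asked, and still so for the second after the job is handed in, while the arm keeps its last pose, push and grip.
It also fails if it takes over 45 s, if anything falls off the work surface, if the arm or the gripper's body presses on something with over 40 N, if the wrist force passes 120 N, or if a joint passes its speed limit or range.

ROBOT

A 6-joint arm with a two-finger parallel gripper is mounted at the origin on the work surface. World frame = base frame: x ahead of the robot, y to its left, z up, the work surface at z = 0. Lengths are in m, angles in degrees, forces in N, time in s.
With the tool pointing down it reaches from about 0.35 to 0.875 m from the base axis. Payload 4.2 kg.
Tool frame: the origin (TCP) lies between the finger pads; the fingertips stand 17 mm ahead of it and the grasp point (between the pads) lies 2 mm behind it; z points along the fingers, y is the line along which they close (so a half turn about z gives the same grasp; the last joint's range is limited). The gripper opens to 87 mm and grips with 3 to 60 N. Pads are 19 mm wide; open, the fingers measure 117 mm over their backs; the gripper's body (75 mm by 190 mm) begins 51 mm behind the grasp point.
Start: joints at [90.103, 22.042, 0.453, 0, -68.411, -14.817], TCP at [0.159, 0.604, 0.24] pointing down, gripper open.
Joint ranges: [-179.83, 179.83], [-69.29, 118.12], [-61.27, 80.66], [-181.25, 117.63], [-171.15, -9.14], [-177.46, 177.46]. Speed limits (degrees/s): [159.86, 159.86, 180, 180, 180, 180].

INTERFACE

Orientations are given as a 3x3 rotation matrix whose columns are the frame's x, y, z axes.
In Python, from station import r gives the robot as it stands.
- The arm moves only by the tool servo_tool, never from a script. Its argument "targets" is a list of rows, each a list of 5 numbers: the shift along the world's x, y, z in units of 30 mm (1.0 is 30 mm), then the turn about the world's z in rad, then the finger opening in mm, from 0 to 87. In form: [[x, y, z, turn, gripper], ...]. A call has exactly 5 rows; each row is the pose to reach, as a shift and turn from the pose commanded when the call began; what a row does not reach only later rows make up. A row lasts 1/12 s, in which the tool goes at most 41.7 mm and 7.16 degrees, less where a joint would pass 70% of its speed; a pose out of reach is approached as far as the arm can. A call with a gripper value outside its range is refused whole. The fingers move at their own pace and stop on an object; the grip force is fixed at half the most. Time passes only in rows, so rows that repeat a pose let the fingers close, or fill a call up. It gives the time, the measured TCP pose, the force, the opening and the grip force at its end, in the units of the state.
- r.sense(): the state, without advancing time (a new reading comes with each control period).
- r.capture(name): name is "side" or "top" or "wrist"; returns a dict with "pixels" (400x640x3 uint8, red, green, blue), "fx", "fy", "cx", "cy" (pixels), "dist_coeffs" ([k1, k2, p1, p2, k3] as OpenCV has them; the pictures are not rectified), "world_from_camera" (4x4, takes a point from camera to world coordinates). Camera axes: x right, y down, z forward; pixel columns grow to the right and rows downward; lengths in m; the calibration is good to about 2 mm. A picture is of the moment at which its call begins. There is no depth.
- r.finish_job(): hands the job in; it is judged then, once.
The state is a dict: "time_s": time; "joints": joint angles; "joint_velocities": joint speeds; "effort": joint torques, N m; "tcp_pos": TCP position; "ee_rot": TCP orientation; "wrist_force": force on the tool from outside, world axes, zero at the start; "moment": the same for the moment, N m; "gripper_width": opening from 0.0 (shut) to 1.0 (fully open); "gripper_force": force on a finger pad.
Only numpy, scipy, OpenCV 4.12 (cv2) and the standard library are available. Lean on these libraries where they do the work, as an engineer would, in place of code of your own. Each camera call takes 0.05 s, during which the arm holds its last target. There are 200 camera calls.

## Working session

There is one attempt and no reset: what is moved stays moved. The work goes in short steps, Python scripts to look and compute and a tool call to move; the robot and the scene stay as the last step left them, time stands still between calls to the robot, and variables do not carry over. Pictures are saved under pics/ and viewed, at most 10 in all, crops included, and the job is handed in when it is done.

Besides the shell and the picture viewer there is one more tool, called by a JSON object that holds its "api" and its "payload". servo_tool: Moves the arm, as the interface text tells. Its arguments: {"type":"object","properties":{"targets":{"type":"array","items":{"type":"array","items":{"type":"number"}}}},"required":["targets"]}

```bash
mkdir -p pics; ls; cat > h.py <<'E'
import numpy as np, cv2, pickle
from station import r
def cap(n,f):
    c=r.capture(n); cv2.imwrite(f'pics/{f}.png',c['pixels'][:,:,::-1]); pickle.dump(c,open(f'pics/{f}.pkl','wb')); return c
def load(f): return pickle.load(open(f'pics/{f}.pkl','rb'))
def ray(c,uv,z):
    K=np.array([[c['fx'],0,c['cx']],[0,c['fy'],c['cy']],[0,0,1]])
    p=cv2.undistortPoints(np.array(uv,float).reshape(-1,1,2),K,np.array(c['dist_coeffs'],float)).reshape(-1,2)
    T=np.array(c['world_from_camera']); d=np.c_[p,np.ones(len(p))]@T[:3,:3].T; o=T[:3,3]
    return o+d*((z-o[2])/d[:,2])[:,None]
def proj(c,P):
    K=np.array([[c['fx'],0,c['cx']],[0,c['fy'],c['cy']],[0,0,1]]); T=np.linalg.inv(np.array(c['world_from_camera']))
    return cv2.projectPoints(np.array(P,float).reshape(-1,1,3),cv2.Rodrigues(T[:3,:3])[0],T[:3,3],K,np.array(c['dist_coeffs'],float))[0].reshape(-1,2)
E
python3 -c "
from h import *
cap('top','top0');cap('side','side0');s=r.sense();print(s)"
```

```text
pics
{'time_s': 0.1, 'joints': array([ 9.01048744e+01,  2.20858227e+01,  3.87718387e-01, -2.34507188e-02,
       -6.84130527e+01, -1.48164548e+01]), 'joint_velocities': array([ 0.07013235, -0.00399078,  0.11800052,  0.10881663,  0.07357701,
        0.09942347]), 'effort': array([ 3.35867335e-04, -3.91684556e+01,  1.87936360e+01,  4.23195764e+00,
        1.34766064e-02, -7.17408375e-05]), 'tcp_pos': array([0.15858449, 0.60401839, 0.23858018]), 'ee_rot': array([[ 9.67178123e-01, -2.54099068e-01, -3.77032951e-04],
       [-2.54099316e-01, -9.67176184e-01, -1.94071913e-03],
       [ 1.28477631e-04,  1.97282490e-03, -9.99998046e-01]]), 'wrist_force': array([0.95509309, 0.53843622, 0.14062374]), 'moment': array([-0.01699794,  0.03072909, -0.01077477]), 'gripper_force': 0.0, 'gripper_width': 0.996388653768589}
```

View pics/top0.png

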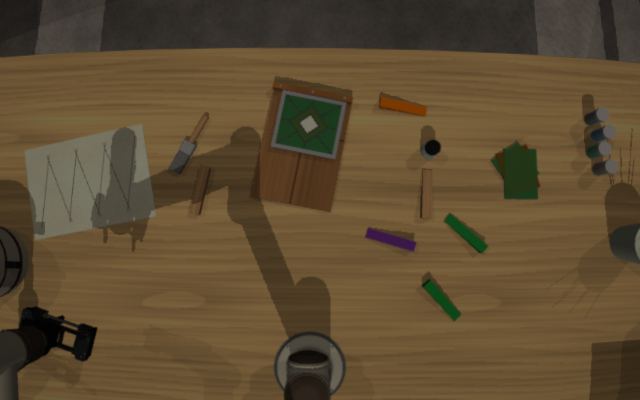

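View pics/side0.png

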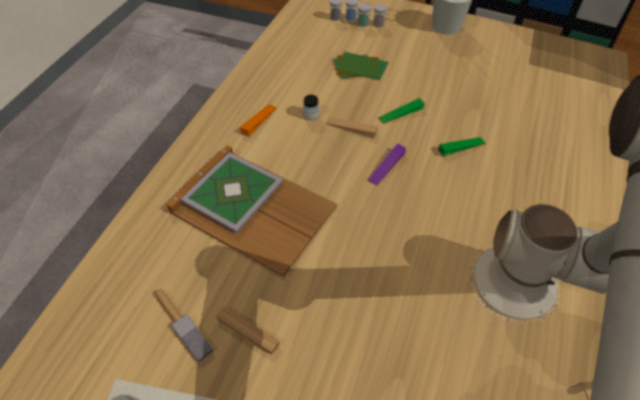

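Top view: panel at (310,124) and board to (295,210). The candidate wedge and block are at (203,190) on the left and (426,193) on the right. I need to zoom in to tell them apart.

```bash
python3 -c "
from h import *
t=load('top0')['pixels'];s=load('side0')['pixels']
def z(i,x,y,w=64,h=48):
    c=i[y-h//2:y+h//2,x-w//2:x+w//2].astype(float);c=np.clip(c*(200/np.percentile(c,95)),0,255).astype(np.uint8);return cv2.resize(c,(400,300),interpolation=cv2.INTER_CUBIC)
o=np.vstack([np.hstack([z(t,203,190,76,57),z(t,426,193,76,57)]),np.hstack([z(s,248,330,76,57),z(s,352,127,76,57)])])
cv2.imwrite('pics/zoom.png',o[:,:,::-1])
c=load('top0')
print(ray(c,[[203,190],[426,193],[310,124]],.01), ray(c,[[278,82],[350,95],[256,200],[332,210]],.012))"
```

```text
[[ 0.5364379   0.33503925  0.01      ]
 [ 0.53397515 -0.3507505   0.01      ]
 [ 0.7447443   0.00787797  0.01      ]] [[ 0.87844381  0.10999571  0.012     ]
 [ 0.83822187 -0.11563607  0.012     ]
 [ 0.50705224  0.16956785  0.012     ]
 [ 0.47892015 -0.06236361  0.012     ]]
```

View pics/zoom.png

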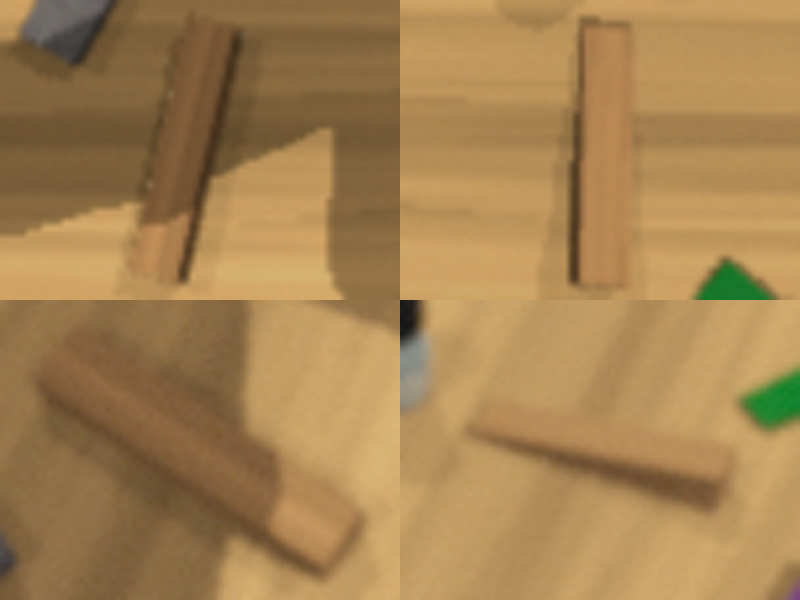

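The right-hand piece (426,193 in top) tapers toward its far end, so that is the wedge, with its thick end toward the robot. The left one is the block. I'll move over the board first and measure with the wrist camera.

{"api": "servo_tool", "payload": {"targets": [[0.9,-0.9,0.3,0.05,87],[1.8,-1.8,0.6,0.1,87],[2.7,-2.7,0.9,0.15,87],[3.6,-3.6,1.2,0.2,87],[4.5,-4.5,1.5,0.257,87]]}}

```text
time_s: 0.52
tcp_pos: [0.2944, 0.4678, 0.2845]
ee_rot: [[1.0, 0.003, -0.0], [0.003, -1.0, -0.001], [-0.0, 0.001, -1.0]]
wrist_force: [0.5, 1.1, -0.5]
gripper_width: 1.0
gripper_force: 0.0
```

{"api": "servo_tool", "payload": {"targets": [[0.9,-0.9,0.2,0,87],[1.8,-1.8,0.4,0,87],[2.7,-2.7,0.6,0,87],[3.6,-3.6,0.8,0,87],[4.5,-4.5,1.0,0,87]]}}

```text
time_s: 0.93
tcp_pos: [0.4295, 0.3328, 0.3146]
ee_rot: [[1.0, 0.0, -0.001], [0.0, -1.0, -0.0], [-0.001, 0.0, -1.0]]
wrist_force: [0.5, 0.5, 0.3]
gripper_width: 0.999
gripper_force: 0.0
```

{"api": "servo_tool", "payload": {"targets": [[0.9,-1.0,0,0,87],[1.8,-2.0,0,0,87],[2.7,-3.0,0,0,87],[3.3,-4.0,0,0,87],[3.3,-5.0,0,0,87]]}}

```text
time_s: 1.35
tcp_pos: [0.53, 0.1827, 0.3129]
ee_rot: [[1.0, -0.002, -0.001], [-0.002, -1.0, -0.001], [-0.001, 0.001, -1.0]]
wrist_force: [0.1, 1.1, 1.0]
gripper_width: 0.995
gripper_force: 0.0
```

{"api": "servo_tool", "payload": {"targets": [[0.5,-1.2,0,0,87],[1.0,-2.4,0,0,87],[1.5,-3.6,0,0,87],[2.0,-4.8,0,0,87],[2.0,-5.3,0,0,87]]}}

```text
time_s: 1.77
tcp_pos: [0.589, 0.0217, 0.3134]
ee_rot: [[1.0, -0.004, -0.001], [-0.004, -1.0, -0.001], [-0.001, 0.001, -1.0]]
wrist_force: [0.6, 0.8, 1.0]
gripper_width: 1.001
gripper_force: 0.0
```

```bash
python3 -c "
from h import *
cap('wrist','w1');cap('top','top1');s=r.sense();print(s['time_s'],s['tcp_pos'],s['ee_rot'],s['joints'])"
```

```text
1.8667 [0.58766194 0.02277933 0.31358814] [[ 9.99988774e-01 -4.28425593e-03 -2.02388752e-03]
 [-4.28530875e-03 -9.99990685e-01 -5.16148188e-04]
 [-2.02165736e-03  5.24815377e-04 -9.99997819e-01]] [ 1.79826020e+01  1.61229887e+01  2.37935920e+00 -7.89383129e-03
 -7.63757964e+01  7.17737645e+01]
```

View pics/w1.png

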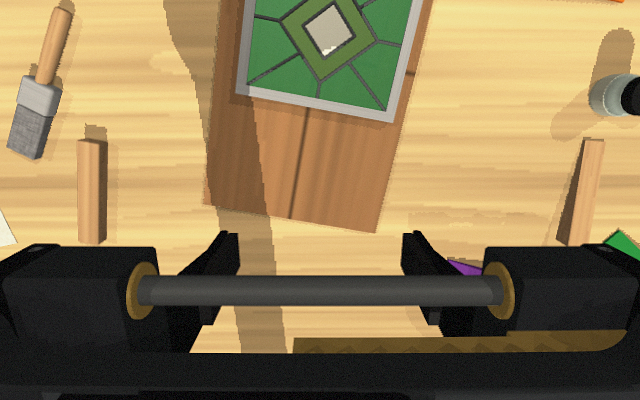

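The wrist view shows the panel's near corners at about (236,94) and (393,123), and the board's near corners at (205,204) and (376,233). The wedge runs from (593,140) to (570,243). I'll refine these with masks.

```bash
python3 -c "
from h import *
w=load('w1');t=load('top1')
for n,c,box in(('wrist',w,(0,0,560,240)),('top',t,(250,70,370,215))):
    x0,y0,x1,y1=box
    hsv=cv2.cvtColor(c['pixels'],cv2.COLOR_RGB2HSV)
    m=np.zeros((400,640),np.uint8); 
    k=((hsv[...,1]<60)|((hsv[...,0]>40)&(hsv[...,0]<90)&(hsv[...,1]>60)))
    m[y0:y1,x0:x1]=k[y0:y1,x0:x1]*255
    m=cv2.morphologyEx(m,cv2.MORPH_OPEN,np.ones((3,3)))
    if n=='wrist': m[:,:215]=0;m[:,440:]=0;m[140:]=0
    m=cv2.morphologyEx(m,cv2.MORPH_CLOSE,np.ones((7,7)))
    cs=cv2.findContours(m,0,2)[0];q=max(cs,key=cv2.contourArea)
    a=cv2.approxPolyDP(q,6,True).reshape(-1,2);print(n,a.tolist());P=ray(c,a,.032);print(P.round(4))
    if n=='top':
        R=cv2.minAreaRect((P[:,:2]*1000).astype(np.float32));print(R)
print('wr',ray(w,[[236.,94],[393,123]],.032), ray(w,[[205,204],[376,233]],.012))
print('top board near',ray(t,[[256,200],[332,210]],.012))
print('wedge far/near: top',ray(t,[[427.1,169.2]],.004),ray(t,[[426.8,219.2]],.027))
print('wr far corners',ray(w,[[586,139],[605,141]],.004),ray(w,[[595,247]],.027))
"
```

```text
wrist [[245, 0], [237, 93], [392, 122], [422, 0]]
[[ 0.7716  0.107   0.032 ]
 [ 0.6695  0.1234  0.032 ]
 [ 0.6339 -0.0687  0.032 ]
 [ 0.7712 -0.0954  0.032 ]]
top [[345, 102], [301, 94], [314, 127], [291, 145], [269, 139], [259, 112], [250, 114], [250, 162], [273, 167], [283, 154], [304, 153], [305, 160], [318, 156], [311, 166], [338, 167]]
[[ 0.8092 -0.0991  0.032 ]
 [ 0.8332  0.0361  0.032 ]
 [ 0.7299 -0.0052  0.032 ]
 [ 0.6737  0.0638  0.032 ]
 [ 0.6917  0.1311  0.032 ]
 [ 0.7757  0.1638  0.032 ]
 [ 0.7694  0.1914  0.032 ]
 [ 0.6207  0.1872  0.032 ]
 [ 0.6059  0.1171  0.032 ]
 [ 0.6459  0.0876  0.032 ]
 [ 0.6495  0.0241  0.032 ]
 [ 0.6281  0.0208  0.032 ]
 [ 0.6407 -0.0183  0.032 ]
 [ 0.61    0.0024  0.032 ]
 [ 0.6078 -0.0789  0.032 ]]
((719.872314453125, 45.48785400390625), (226.5265655517578, 290.827392578125), 0.5319209694862366)
wr [[ 0.66830509  0.12473463  0.032     ]
 [ 0.63266767 -0.07008133  0.032     ]] [[ 0.51939789  0.18469263  0.012     ]
 [ 0.47419442 -0.05916354  0.012     ]]
top board near [[ 0.50705224  0.16956785  0.012     ]
 [ 0.47892015 -0.06236361  0.012     ]]
wedge far/near: top [[ 0.60862944 -0.35639422  0.004     ]] [[ 0.45309288 -0.34851269  0.027     ]]
wr far corners [[ 0.6089806  -0.34385279  0.004     ]
 [ 0.60629597 -0.37139092  0.004     ]] [[ 0.45693735 -0.37467878  0.027     ]]
```

{"api": "servo_tool", "payload": {"targets": [[-0.4,-1.2,0,0,87],[-0.8,-2.4,0,0,87],[-1.2,-3.6,0,0,87],[-1.6,-4.8,0,0,87],[-2.0,-6.0,0,0,87]]}}

```text
time_s: 2.28
tcp_pos: [0.5269, -0.1548, 0.3144]
ee_rot: [[1.0, 0.002, -0.0], [0.002, -1.0, 0.0], [-0.0, -0.0, -1.0]]
wrist_force: [0.7, -0.7, 0.8]
gripper_width: 1.001
gripper_force: 0.0
```

{"api": "servo_tool", "payload": {"targets": [[-0.5,-1.2,0,0,87],[-1.0,-2.4,0,0,87],[-1.5,-3.6,0,0,87],[-2.0,-4.8,0,0,87],[-2.7,-6.0,0,0,87]]}}

```text
time_s: 2.7
tcp_pos: [0.4467, -0.335, 0.3143]
ee_rot: [[1.0, 0.002, 0.0], [0.002, -1.0, 0.0], [0.0, -0.0, -1.0]]
wrist_force: [0.3, -0.6, -0.8]
gripper_width: 0.998
gripper_force: 0.0
```

{"api": "servo_tool", "payload": {"targets": [[-0.2,-0.5,-0.3,0,87],[-0.2,-0.5,-0.6,0,87],[-0.2,-0.5,-0.9,0,87],[-0.2,-0.5,-1,0,87],[-0.2,-0.5,-1,0,87]]}}

```text
time_s: 3.12
tcp_pos: [0.441, -0.3479, 0.2832]
ee_rot: [[1.0, 0.002, -0.002], [0.002, -1.0, 0.001], [-0.002, -0.001, -1.0]]
wrist_force: [-0.5, -0.5, -0.2]
gripper_width: 0.999
gripper_force: 0.0
```

```bash
python3 -c "
from h import *
cap('wrist','w2');s=r.sense();print(s['time_s'],s['tcp_pos'],s['ee_rot'],s['joints'])"
```

```text
3.1667 [ 0.44132885 -0.34818497  0.28411079] [[ 9.99996424e-01  2.48470743e-03 -9.89530522e-04]
 [ 2.48511430e-03 -9.99996828e-01  4.10161294e-04]
 [-9.88508253e-04 -4.12618924e-04 -9.99999426e-01]] [-2.17567977e+01  1.42928291e+01 -4.29320049e+00 -8.55445816e-04
 -7.14753385e+01  1.11899445e+02]
```

View pics/w2.png

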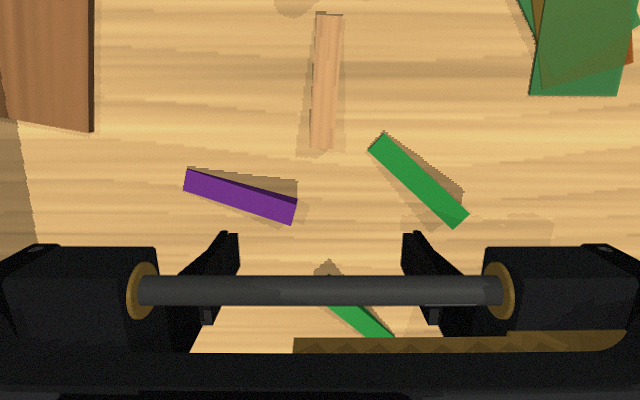

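The wedge is fully visible, with its far (thin) end at (317–343,12) and near (thick) end at (310–335,149).

```bash
python3 -c "
from h import *
w=load('w2')
A=ray(w,[[317,13],[343,14]],.004);B=ray(w,[[310,149],[334,149]],.027);print(A,B)
a=A.mean(0)[:2];b=B.mean(0)[:2];d=(a-b)/np.linalg.norm(a-b);print(np.linalg.norm(a-b),np.degrees(np.arctan2(d[1],d[0])),'tail',a-.13*d,b+.02*d)
b=cv2.resize(w['pixels'][0:165,270:390],None,fx=4.9,fy=3.6,interpolation=2);cv2.imwrite('pics/w2z.png',cv2.resize(w['pixels'][0:165,270:390],None,fx=3.6,fy=3.6,interpolation=cv2.INTER_CUBIC)[:,:,::-1])"
```

```text
[[ 0.60888943 -0.34314181  0.004     ]
 [ 0.60794173 -0.3729671   0.004     ]] [[ 0.45582421 -0.33497092  0.027     ]
 [ 0.45591397 -0.36396568  0.027     ]]
0.1527879400806035 -3.221521707702124 tail [ 0.47862102 -0.3507489 ] [ 0.47583748 -0.35059223]
```

View pics/w2z.png

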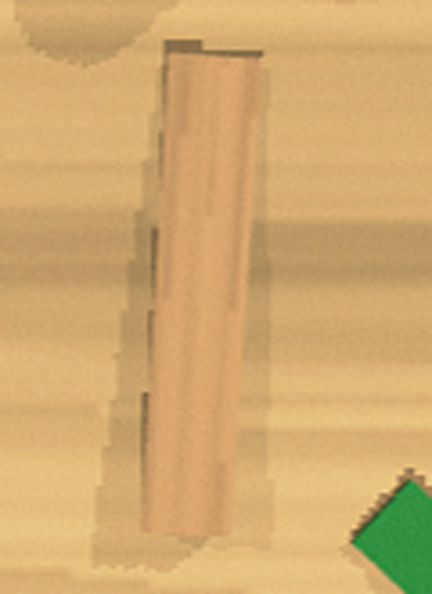

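{"api": "servo_tool", "payload": {"targets": [[0.7,0,-0.7,-0.03,50],[1.4,0,-1.8,-0.058,50],[1.4,0,-3.0,-0.058,50],[1.4,0,-4.2,-0.058,50],[1.4,0,-5.4,-0.058,50]]}}

```text
time_s: 3.58
tcp_pos: [0.4842, -0.3484, 0.1218]
ee_rot: [[0.998, -0.055, 0.002], [-0.055, -0.998, -0.001], [0.002, 0.001, -1.0]]
wrist_force: [-0.2, 0.4, -1.2]
gripper_width: 0.709
gripper_force: 0.0
```

{"api": "servo_tool", "payload": {"targets": [[0,0,-0.4,0,50],[0,0,-0.8,0,50],[0,0,-1.0,0,50],[0,0,-1.0,0,50],[0,0,-1.0,0,50]]}}

```text
time_s: 4.0
tcp_pos: [0.4837, -0.3492, 0.0933]
ee_rot: [[0.998, -0.056, 0.001], [-0.056, -0.998, -0.001], [0.001, 0.001, -1.0]]
wrist_force: [0.3, 0.2, 0.1]
gripper_width: 0.58
gripper_force: 0.0
```

```bash
python3 -c "
from h import *
cap('wrist','w3');s=r.sense();print(s['time_s'],s['tcp_pos'],s['gripper_width'])"
```

```text
4.05 [ 0.48384772 -0.34946324  0.09377734] 0.575410477407369
```

View pics/w3.png

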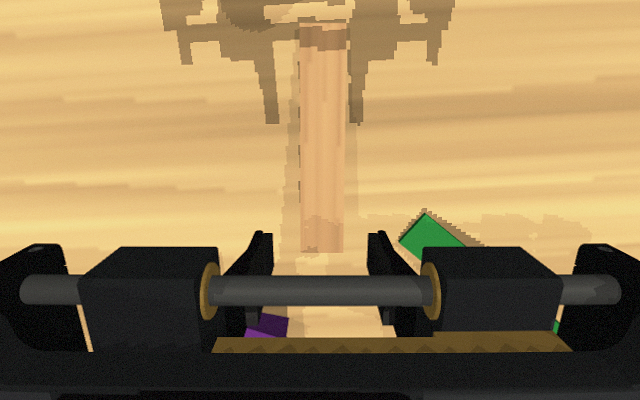

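The wedge is centred between the fingers: wedge edges at columns 300–345, fingers at 270 and 370. I'll descend and close.

{"api": "servo_tool", "payload": {"targets": [[0,0,-0.8,0,50],[0,0,-1.6,0,50],[0,0,-2.1,0,50],[0,0,-2.4,0,50],[0,0,-2.45,0,50]]}}

```text
time_s: 4.47
tcp_pos: [0.4825, -0.3493, 0.0184]
ee_rot: [[0.998, -0.058, -0.001], [-0.058, -0.998, 0.0], [-0.001, -0.0, -1.0]]
wrist_force: [-0.3, -0.1, 0.7]
gripper_width: 0.574
gripper_force: 0.0
```

{"api": "servo_tool", "payload": {"targets": [[0,0,0,0,40],[0,0,0,0,30],[0,0,0,0,20],[0,0,0,0,20],[0,0,0,0,20]]}}

```text
time_s: 4.88
tcp_pos: [0.4834, -0.3498, 0.0202]
ee_rot: [[0.998, -0.057, 0.002], [-0.057, -0.998, -0.001], [0.002, 0.001, -1.0]]
wrist_force: [0.3, 1.0, 3.1]
gripper_width: 0.343
gripper_force: 30.0
```

{"api": "servo_tool", "payload": {"targets": [[0,0,0,0,20],[0,0,0,0,20],[0,0,0,0,20],[0,0,0,0,20],[0,0,0,0,20]]}}

```text
time_s: 5.3
tcp_pos: [0.4834, -0.3498, 0.0202]
ee_rot: [[0.998, -0.057, 0.002], [-0.057, -0.998, -0.001], [0.002, 0.001, -1.0]]
wrist_force: [0.0, 0.8, 4.9]
gripper_width: 0.345
gripper_force: 30.0
```

{"api": "servo_tool", "payload": {"targets": [[0,0,0.4,0,20],[0,0,1.0,0,20],[0,0,1.7,0,20],[0,0,2.4,-0.06,20],[0,0.3,2.7,-0.126,20]]}}

```text
time_s: 5.72
tcp_pos: [0.4839, -0.3419, 0.1026]
ee_rot: [[0.982, -0.186, 0.004], [-0.186, -0.982, -0.002], [0.004, 0.002, -1.0]]
wrist_force: [0.5, -0.6, 0.1]
gripper_width: 0.342
gripper_force: 30.0
```

{"api": "servo_tool", "payload": {"targets": [[0,0.8,0,0,20],[0.1,1.9,0,0,20],[0.2,3.0,0,0,20],[0.3,4.1,0,0,20],[0.3,5.2,0,0,20]]}}

```text
time_s: 6.13
tcp_pos: [0.4917, -0.1831, 0.0998]
ee_rot: [[0.983, -0.183, -0.0], [-0.183, -0.983, 0.0], [-0.0, -0.0, -1.0]]
wrist_force: [0.2, -0.3, -0.4]
gripper_width: 0.337
gripper_force: 30.0
```

{"api": "servo_tool", "payload": {"targets": [[0.1,1.1,0,0,20],[0.2,2.2,0,0,20],[0.3,3.3,0,0,20],[0.3,4.4,0,0,20],[0.3,5.2,0,0,20]]}}

```text
time_s: 6.55
tcp_pos: [0.5003, -0.0263, 0.0999]
ee_rot: [[0.983, -0.182, -0.0], [-0.182, -0.983, 0.0], [-0.0, -0.0, -1.0]]
wrist_force: [0.3, -1.6, -0.3]
gripper_width: 0.338
gripper_force: 30.0
```

{"api": "servo_tool", "payload": {"targets": [[0,0.9,0,0,20],[0,1.8,0,0,20],[0,2.5,0,0,20],[0,2.8,0,0,20],[0,2.8,0,0,20]]}}

```text
time_s: 6.97
tcp_pos: [0.5006, 0.057, 0.0999]
ee_rot: [[0.984, -0.18, -0.0], [-0.18, -0.984, 0.0], [-0.0, -0.0, -1.0]]
wrist_force: [0.0, 0.7, -0.8]
gripper_width: 0.343
gripper_force: 30.0
```

```bash
python3 -c "
from h import *
cap('wrist','w4');s=r.sense();print(s['time_s'],s['tcp_pos'],s['ee_rot'],s['gripper_width'],s['wrist_force'])"
```

```text
7.0167 [0.50040332 0.05589739 0.09981007] [[ 9.83411102e-01 -1.81389404e-01 -6.98578750e-04]
 [-1.81389558e-01 -9.83411309e-01 -1.62992150e-04]
 [-6.57425193e-04  2.87003181e-04 -9.99999743e-01]] 0.3390699180157476 [ 0.41777459 -0.30080327 -0.85505469]
```

View pics/w4.png

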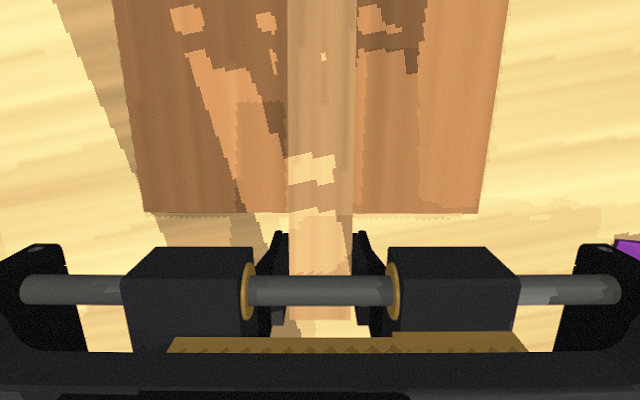

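Wedge is square to the board and held straight; it sits at columns 288–354 with board edges at about 110 and 510. I'll lower it onto the open board, then cross-check from the fixed cameras.

{"api": "servo_tool", "payload": {"targets": [[0,0,-0.7,0,20],[0,0,-1.4,0,20],[0,0,-1.9,0,20],[0,0,-2.2,0,20],[0,0,-2.28,0,20]]}}

```text
time_s: 7.43
tcp_pos: [0.4996, 0.0537, 0.0315]
ee_rot: [[0.983, -0.184, -0.004], [-0.184, -0.983, -0.002], [-0.004, 0.003, -1.0]]
wrist_force: [-7.9, -1.1, 22.6]
gripper_width: 0.344
gripper_force: 30.0
```

{"api": "servo_tool", "payload": {"targets": [[0.2,-0.04,0,0,20],[0.5,-0.09,0,0,20],[0.8,-0.15,0,0,20],[0.9,-0.17,0,0,20],[0.9,-0.17,0,0,20]]}}

```text
time_s: 7.85
tcp_pos: [0.5291, 0.0501, 0.0317]
ee_rot: [[0.983, -0.184, 0.001], [-0.184, -0.983, 0.0], [0.001, -0.001, -1.0]]
wrist_force: [-0.3, 0.4, 0.2]
gripper_width: 0.342
gripper_force: 30.0
```

```bash
python3 -c "
from h import *
a=cap('side','s5');b=cap('top','t5');s=r.sense();print(s['time_s'],s['tcp_pos'],s['wrist_force'])
A=cv2.resize(a['pixels'][140:280,160:350],None,fx=4,fy=4,interpolation=cv2.INTER_CUBIC)
cv2.imwrite('pics/s5z.png',A[:,:,::-1])
print(proj(a,[[.6683,.1247,.032],[.6327,-.0701,.032]]),proj(b,[[.6683,.1247,.032],[.6327,-.0701,.032]]))"
```

```text
7.95 [0.5281046  0.05022826 0.031709  ] [1.33400946 0.52771569 0.40093176]
[[237.71942108 230.71254405]
 [283.05261242 178.78702514]] [[270.92011422 146.6064278 ]
 [335.1314114  158.78324635]]
```

View pics/s5z.png

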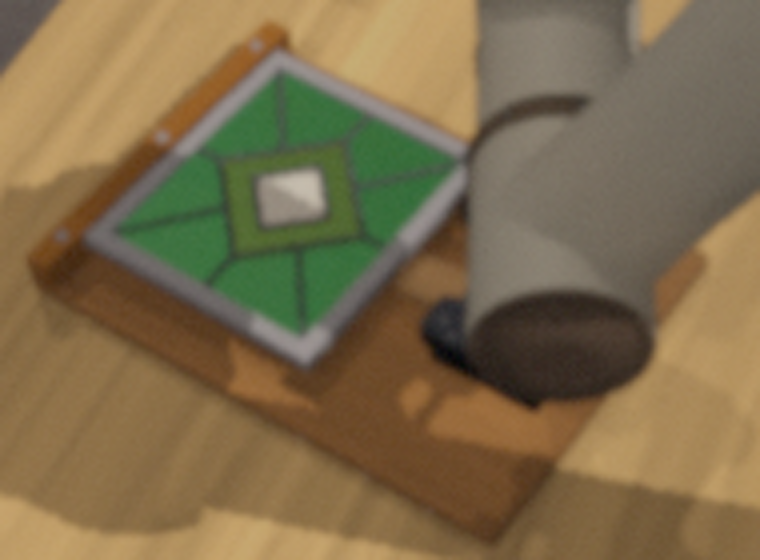

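The panel's near-left corner lies within about 1 px of the predicted (237.7,230.7). The wedge tip is now at about the edge line. I'll push in slowly and watch for force onset.

{"api": "servo_tool", "payload": {"targets": [[0.2,-0.037,0,0,20],[0.4,-0.074,0,0,20],[0.6,-0.111,0,0,20],[0.8,-0.148,0,0,20],[1.0,-0.185,0,0,20]]}}

```text
time_s: 8.37
tcp_pos: [0.5578, 0.0446, 0.0316]
ee_rot: [[0.983, -0.183, -0.002], [-0.183, -0.983, -0.0], [-0.002, 0.001, -1.0]]
wrist_force: [-2.9, 0.8, 3.2]
gripper_width: 0.344
gripper_force: 30.0
```

{"api": "servo_tool", "payload": {"targets": [[0.06,-0.011,0,0,20],[0.12,-0.022,0,0,20],[0.18,-0.033,0,0,20],[0.24,-0.045,0,0,20],[0.24,-0.045,0,0,20]]}}

```text
time_s: 8.78
tcp_pos: [0.565, 0.0433, 0.0316]
ee_rot: [[0.983, -0.183, -0.0], [-0.183, -0.983, -0.0], [-0.0, 0.0, -1.0]]
wrist_force: [-2.0, -0.2, 2.4]
gripper_width: 0.344
gripper_force: 30.0
```

{"api": "servo_tool", "payload": {"targets": [[0.06,-0.011,0,0,20],[0.12,-0.022,0,0,20],[0.18,-0.033,0,0,20],[0.24,-0.045,0,0,20],[0.24,-0.045,0,0,20]]}}

```text
time_s: 9.2
tcp_pos: [0.5707, 0.0419, 0.0316]
ee_rot: [[0.983, -0.183, -0.004], [-0.183, -0.983, -0.001], [-0.003, 0.001, -1.0]]
wrist_force: [-5.8, 1.2, 5.9]
gripper_width: 0.343
gripper_force: 30.0
```

{"api": "servo_tool", "payload": {"targets": [[0.06,-0.011,0,0,20],[0.12,-0.022,0,0,20],[0.18,-0.033,0,0,20],[0.24,-0.045,0,0,20],[0.24,-0.045,0,0,20]]}}

```text
time_s: 9.62
tcp_pos: [0.5769, 0.0404, 0.0316]
ee_rot: [[0.983, -0.183, -0.006], [-0.183, -0.983, -0.001], [-0.005, 0.002, -1.0]]
wrist_force: [-8.6, 1.8, 8.4]
gripper_width: 0.341
gripper_force: 30.0
```

```bash
python3 -c "
from h import *
a=cap('side','s6');s=r.sense();print(s['time_s'],s['tcp_pos'],s['ee_rot'],s['wrist_force'],s['moment'])
d=np.array([.6505,.0273])-s['tcp_pos'][:2];print(d@[.983,-.182],d@[.182,.983])"
```

```text
9.6667 [0.57693337 0.04044823 0.03158001] [[ 0.98305717 -0.18322188 -0.00532465]
 [-0.18322974 -0.98306959 -0.00102422]
 [-0.00504684  0.0019825  -0.9999853 ]] [-7.36029073  1.57416568  7.5945302 ] [ 0.40389178  2.42050161 -0.0085497 ]
0.07470897094897928 0.0004644131953351182
```

{"api": "servo_tool", "payload": {"targets": [[0.08,-0.015,0,0,20],[0.16,-0.03,0,0,20],[0.24,-0.045,0,0,20],[0.32,-0.06,0,0,20],[0.36,-0.067,0,0,20]]}}

```text
time_s: 10.08
tcp_pos: [0.5873, 0.0383, 0.0316]
ee_rot: [[0.983, -0.183, -0.007], [-0.183, -0.983, -0.001], [-0.006, 0.002, -1.0]]
wrist_force: [-10.2, 1.8, 9.1]
gripper_width: 0.342
gripper_force: 30.0
```

{"api": "servo_tool", "payload": {"targets": [[0.08,-0.015,0,0,20],[0.16,-0.03,0,0,20],[0.24,-0.045,0,0,20],[0.3,-0.056,0,0,20],[0.38,-0.07,0,0,20]]}}

```text
time_s: 10.5
tcp_pos: [0.5984, 0.0363, 0.0316]
ee_rot: [[0.983, -0.183, -0.007], [-0.183, -0.983, -0.001], [-0.007, 0.002, -1.0]]
wrist_force: [-10.0, 1.8, 8.0]
gripper_width: 0.347
gripper_force: 30.0
```

{"api": "servo_tool", "payload": {"targets": [[0,0,0,0,20],[0,0,0,0,20],[0,0,0,0,20],[0,0,0,0,20],[0,0,0,0,20]]}}

```text
time_s: 10.92
tcp_pos: [0.5991, 0.0362, 0.0316]
ee_rot: [[0.983, -0.183, -0.005], [-0.183, -0.983, -0.001], [-0.005, 0.002, -1.0]]
wrist_force: [-8.7, 0.9, 7.0]
gripper_width: 0.341
gripper_force: 30.0
```

```bash
python3 -c "
from h import *
a=cap('side','s7');b=cap('wrist','w7');cap('top','t7');s=r.sense();print(s['time_s'],s['tcp_pos'],s['ee_rot'],s['wrist_force'])
d=np.array([.6505,.0273])-s['tcp_pos'][:2];print(d@[.983,-.182],d@[.182,.983])
z=lambda f:cv2.resize(load(f)['pixels'][140:250,170:300],None,fx=3,fy=3,interpolation=cv2.INTER_CUBIC)
W=cv2.resize(b['pixels'],(400,250))
A=np.hstack([z('s5'),z('s7')]);cv2.imwrite('pics/cmp.png',np.vstack([A,np.hstack([W,np.zeros((250,A.shape[1]-400,3),np.uint8)])])[:,:,::-1])"
```

```text
11.0667 [0.59910435 0.03623974 0.03159431] [[ 0.98305402 -0.18323763 -0.00536337]
 [-0.18324588 -0.98306651 -0.00108522]
 [-0.00507369  0.00204964 -0.99998503]] [-8.01027542  0.8418476   7.80184085]
0.0521489550101173 0.0005662474673813314
```

View pics/cmp.png

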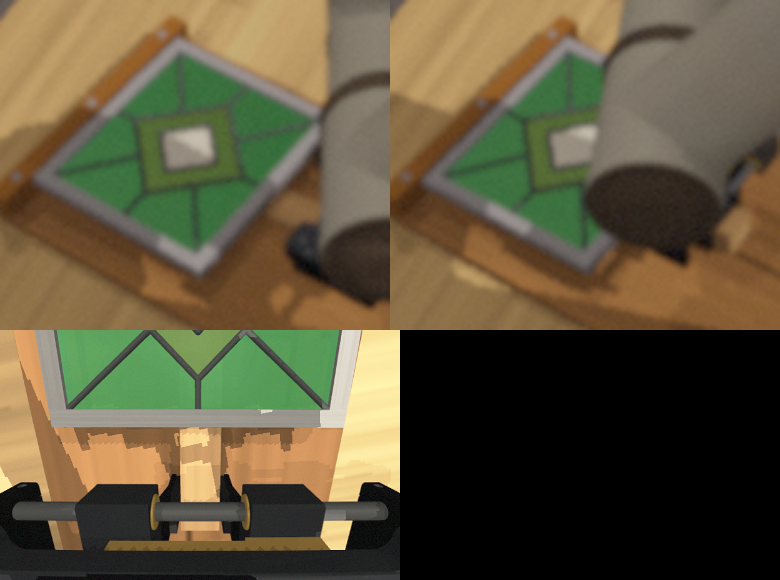

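The wrist view shows the panel edge running from (51,428) to (344,430) in the composite, with the wedge at 180–221, so it is centred and square. I'll measure the lift from the apparent edge length and from the ray geometry.

```bash
python3 -c "
from h import *
w=load('w7');h=cv2.cvtColor(w['pixels'],cv2.COLOR_RGB2HSV)
m=((h[...,1]<45)&(h[...,2]>90)).astype(np.uint8)
m[175:]=0
m=cv2.morphologyEx(m,cv2.MORPH_OPEN,np.ones((3,3),np.uint8))
n,l,st,_=cv2.connectedComponentsWithStats(m)
for i in range(1,n):
    if st[i,4]>300: print(st[i])
for y in (120,130,140,146,150):
    x=np.where(m[y])[0];print(y,x.min(),x.max())
bot=[(x,np.where(m[:,x])[0].max()) for x in range(100,540,40) if m[:,x].any()];print(bot)
"
```

```text
[   56     0   522   156 21676]
120 77 556
130 78 554
140 80 552
146 81 551
150 82 550
[(100, np.int64(154)), (140, np.int64(154)), (180, np.int64(154)), (220, np.int64(154)), (260, np.int64(155)), (300, np.int64(155)), (340, np.int64(154)), (380, np.int64(155)), (420, np.int64(155)), (460, np.int64(155)), (500, np.int64(155))]
```

```bash
python3 -c "
from h import *
w=load('w7');print(np.array(w['world_from_camera']).round(3))
print(w['pixels'][140:166,200].tolist())
for y in (146,150,155):
  dx=(y-150)/6
  for z in (.030,.032,.035,.037,.039,.041):
    P=ray(w,[[81.5+dx,y],[551-dx,y]],z);print(y,z,np.linalg.norm(P[0]-P[1]).round(4),P.mean(0).round(4))"
```

```text
[[-0.183 -0.939 -0.29   0.678]
 [-0.983  0.175  0.052  0.022]
 [ 0.002  0.295 -0.956  0.176]
 [ 0.     0.     0.     1.   ]]
[[160, 153, 143], [156, 153, 144], [161, 153, 143], [158, 150, 143], [155, 148, 141], [159, 151, 144], [163, 158, 148], [165, 161, 150], [161, 159, 147], [162, 159, 147], [158, 153, 146], [155, 149, 141], [155, 151, 144], [161, 152, 147], [163, 159, 149], [134, 114, 96], [132, 95, 60], [131, 95, 61], [127, 93, 55], [127, 91, 53], [131, 97, 61], [129, 92, 59], [125, 91, 53], [129, 92, 55], [129, 92, 59], [130, 97, 60]]
146 0.03 0.2091 [0.6562 0.0277 0.03  ]
146 0.032 0.2063 [0.6565 0.0276 0.032 ]
146 0.035 0.202 [0.6569 0.0275 0.035 ]
146 0.037 0.1991 [0.6572 0.0274 0.037 ]
146 0.039 0.1963 [0.6575 0.0274 0.039 ]
146 0.041 0.1934 [0.6578 0.0273 0.041 ]
150 0.03 0.2093 [0.6544 0.028  0.03  ]
150 0.032 0.2064 [0.6547 0.0279 0.032 ]
150 0.035 0.2021 [0.6552 0.0278 0.035 ]
150 0.037 0.1993 [0.6555 0.0277 0.037 ]
150 0.039 0.1964 [0.6559 0.0277 0.039 ]
150 0.041 0.1936 [0.6562 0.0276 0.041 ]
155 0.03 0.2094 [0.6522 0.0284 0.03  ]
155 0.032 0.2066 [0.6525 0.0283 0.032 ]
155 0.035 0.2023 [0.6531 0.0282 0.035 ]
155 0.037 0.1994 [0.6534 0.0281 0.037 ]
155 0.039 0.1966 [0.6538 0.0281 0.039 ]
155 0.041 0.1937 [0.6541 0.028  0.041 ]
```

```bash
python3 -c "
from h import *
print(r.finish_job())"
```

```text
the job is handed in; nothing more can be done
None
```

I handed the job in with the wedge still gripped and the panel's near edge resting on it, lifted about 4.7 mm by my measurement (wrist camera, agreeing with the insertion depth); the wedge is centred and square, the fingers are about 45 mm clear of the panel, and the verdict was not shown.

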